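# Turn a tray of test chips over into an empty tray

### The arm

A 6-joint arm with a two-finger parallel gripper is mounted at the origin on the work surface. World frame = base frame: x ahead of the robot, y to its left, z up, the work surface at z = 0. Lengths are in mm, angles in degrees, forces in N, time in s.
With the tool pointing down it reaches from about 300 to 850 mm from the base axis. Payload 4.2 kg.
Tool frame: the origin (TCP) lies between the finger pads; the fingertips stand 22 mm ahead of it and the grasp point (between the pads) lies 3 mm ahead of it; z points along the fingers, y is the direction in which the jaws open and shut (so a half turn about z gives the same grasp; the last joint's range is limited). The gripper opens to 91 mm and grips with 3 to 60 N. Pads are 32 mm wide; open, the fingers measure 118 mm over their backs; the gripper's body (76 mm by 178 mm) begins 60 mm behind the grasp point.
Start: joints at [-68.125, 18.312, 89.639, -0, 72.044, -1.146], TCP at [224.873, -529.222, 206.776] pointing down, gripper open.
Joint ranges: [-177.97, 177.97], [-48.28, 115.42], [12.27, 149.76], [-77.06, 257.06], [2.81, 150.46], [-146.56, 146.56]. Speed limits (degrees/s): [147.25, 147.25, 180, 180, 180, 180].

### API

Orientations are given as [roll, pitch, yaw] about the fixed x, y, z axes, in that order (R = Rz(yaw) Ry(pitch) Rx(roll)).
In Python, from workcell import * gives the robot as it stands.
- The arm moves only by the shell command python3 -m jog 'ROWS' [OPENING] [FORCE]. ROWS is text: rows parted by semicolons, each of 6 numbers parted by spaces: the shift along the tool's x, y, z in units of 0.5 m (1.0 is 0.5 m), then the turn, a rotation vector about the tool's x, y, z in units of pi/2 rad (1.0 is pi/2 rad). A call has 1 to 20 rows; each row is the pose to reach, as a shift and turn from the pose measured when the call began, along the tool's axes at that moment; what a row does not reach only later rows make up. A row lasts 1/12 s, in which the tool goes at most 41.7 mm and 7.16 degrees, less where a joint would pass 70% of its speed; a pose out of reach is approached as far as the arm can. A call with a number of a shift or a turn outside -1 to 1 is refused whole. A call with a gripper value outside its range is refused whole. OPENING is the opening, from -1 (shut) to 1 (fully open), set as the call begins (- or left out, the last holds). The fingers move at their own pace and stop on an object; FORCE is the grip in N (left out, the last holds). Time passes only in rows, so rows that repeat a pose let the fingers close. It gives the time, the measured TCP pose, the force and the opening at its end, in the units of the state.
- state(): the state, without advancing time (a new reading comes with each control period).
- grab_frame(name): name is "scene" or "top" or "wrist"; returns the picture (400x640x3 uint8, red, green, blue); there is no depth.
- calibration(name): a dict with "mtx" (3x3 intrinsics, pixels), "rvec" (rotation vector, rad) and "tvec" (3), from world to camera coordinates, as OpenCV has them. Camera axes: x right, y down, z forward; pixel columns grow to the right and rows downward; lengths in mm; the calibration is good to about 2 mm. A picture is of the moment at which its call begins: read the wrist's pose just before it. calibration takes no time and is no camera call; for the wrist camera it gives the pose at the moment of the call.
- job_done(): hands the job in, once; it reports no verdict.
Trained networks look in the newest picture that a camera, given by its name, has taken for a name from the list of things; names that differ only in an ending like _2 or _b are one class to them, and where a whole thing is asked for, a point or a joint stands for the part that bears it (a point fixed in the world has none). Each returns a list of dicts, best first, with "confidence" (0 to 1); they miss things now and then, are a little off and sometimes report something else, mostly with a low value. They report only what shows in the picture. A call takes as long as a camera call. They do not tell look-alikes from the thing itself.
- spot_in(query, camera): "rect" ([left, top, right, bottom] in pixels, round what is visible of it).
- tip_of(query, camera): "location" ([column, row] in pixels: a listed point, or the origin of a listed thing).
The state is a dict: "time_s": time; "qpos": joint angles; "qvel": joint speeds; "effort": joint torques, N m; "ee_pos": TCP position; "ee_rot": TCP orientation; "force": force on the tool from outside, world axes, zero at the start; "torque": the same for the moment, N m; "gripper_width": finger opening in mm.
Only numpy, scipy, OpenCV 4.12 (cv2) and the standard library are available. Lean on these libraries where they do the work, as an engineer would, in place of code of your own. Each camera call takes 0.05 s, during which the arm holds its last target. There are 200 camera calls.

### The job

Turn the two loose chips face down without touching them: take the empty full-length tray, cap the chip tray with it rim to rim, then grip both together, turn them over half a turn and lay the pair back in the rack bay where the chip tray was, so that the chips now lie in the former empty tray underneath. Keep the pair closed and leave the short tray where it is.

Things in the scene. Friction and masses are not known exactly. Their poses are not given: they have to be found in the camera images.
- chip_tray: Grey block tray 100 x 60 x 20 mm, the only one mouth up, in one rack bay; two pockets along its length (43 x 50, 8 mm deep; outer walls 5, divider 4), a loose chip in each. Lower end leans on the pins. Origin: centre of its rim plane, 20 mm off the slope. x along its length (at start down the slope, away from the robot), y across the 60 mm width, z out of its mouth, square to the slope. About 0.12 kg.
- empty_tray: Same tray, empty, mouth down on its rim in another bay, plain back showing. Origin: centre of its back face, 20 mm off the slope. x along its length (at start down the slope), y across, z out of its back; its rim lies at z = -20 mm, pocket floors at -12 mm. Capping the chip tray squarely puts this origin 20 mm out along the chip tray's z, axes parallel. About 0.12 kg.
- chip_low: White plastic test chip 34 x 42 x 6 mm, dark window and two ports on its face; loose in the chip tray's lower pocket, face up. Origin: centre of its underside, z out of its face. 14 g.
- chip_high: The same kind of chip, loose in the chip tray's upper pocket, face up. Origin: centre of its underside, z out of its face.
- short_tray: Bystander: empty tray of the same plastic, width and height but only 60 mm long, mouth down in the remaining bay, against its pins. Origin: on its back face, 50 mm from its lower end; axes as the empty tray's.
- rack: Fixed aluminium rack, 3 bays 105 mm apart, sloping 45 deg down away from the robot; slope 105 mm above the bench at mid-tray. Bay: a tongue 40 mm wide (trays overhang 10 mm a side) ending 4 mm short of the tray's upper end, open above: grip the width there, fingers along the slope. Two pins at the lower end, 48 mm out of the slope, stop single trays and pairs. Origin: foot centre; x down-slope, y across, z up.
Mind the look-alikes: they are no part of the job. What is shaped like the empty_tray but red or turquoise is not meant.

How it is judged (in metres and radians):
On the way:
1. the empty tray caps the chip tray rim to rim, still the right way up (z of empty_tray in the frame of chip_tray between 0.016 and 0.025 m and x of empty_tray in the frame of chip_tray between -0.01 and 0.01 m and y of empty_tray in the frame of chip_tray between -0.01 and 0.01 m and angle between the z axis of empty_tray and the z axis of chip_tray, either way round below 0.175 rad and angle between chip_tray's own z axis and vertical below 1 rad), for 0.2 s.
At the end, for the whole second after the job is handed in: The pair lies turned over on the slope (10 degrees), the chip tray's rim centre within 20 mm of its start, the former empty tray beneath it, rim to rim (10 mm sideways, gap under 5 mm, 10 degrees), both chips face down in its pockets (within about 5 mm of the pocket floor), all at rest (angle between chip_tray's own z axis and vertical between 2.18 and 2.53 rad and distance of chip_tray from where it was at the start of the episode below 0.02 m and z of empty_tray in the frame of chip_tray between 0.016 and 0.025 m and x of empty_tray in the frame of chip_tray between -0.01 and 0.01 m and y of empty_tray in the frame of chip_tray between -0.01 and 0.01 m and angle between the z axis of empty_tray and the z axis of chip_tray, either way round below 0.175 rad and angle between each of chip_low, chip_high's own z axis and vertical above 2.1 rad and z of chip_low in the frame of empty_tray between -0.0235 and -0.014 m and z of chip_high in the frame of empty_tray between -0.0235 and -0.014 m and distance between each of chip_low, chip_high and empty_tray below 0.05 m and linear speed of each of chip_tray, empty_tray below 0.02 m/s); the robot touches nothing.
It fails at once if the short tray is moved by more than 20 mm (distance of short_tray from where it was at the start of the episode above 0.02 m).
It also fails if it takes over 56 s, if anything falls off the work surface, if the arm or the gripper's body presses on something with over 40 N, if the wrist force passes 120 N, or if a joint passes its speed limit or range.

## Working session

There is one attempt and no reset: what is moved stays moved. The work goes in short steps, Python scripts to look and compute and a shell command to move; the robot and the scene stay as the last step left them, time stands still between calls to the robot, and variables do not carry over. Pictures are saved under pics/ and viewed, about 8 in all and at most 12, crops included, and the job is handed in when it is done.

```bash
mkdir -p pics; ls; python3 - <<'E'
from workcell import *
import cv2
s=state();print(s)
for n in ["scene","top"]:
    f=grab_frame(n);cv2.imwrite(f"pics/{n}0.png",f[:,:,::-1])
    c=calibration(n);print(n,c)
    for q in ["chip_tray","empty_tray","short_tray","chip_low","chip_high","rack"]:
        print(q,[(d['location'],round(d['confidence'],2)) for d in tip_of(q,n)][:4],[(d['rect'],round(d['confidence'],2)) for d in spot_in(q,n)][:4])
E
```

```text
pics
{'time_s': 0.0, 'qpos': array([-6.81256678e+01,  1.83521306e+01,  8.97073930e+01, -2.45533581e-03,
        7.20429704e+01, -1.14510587e+00]), 'qvel': array([-0.05296317,  0.05773309, -0.00061213, -0.05965928, -0.0061015 ,
       -0.05269887]), 'effort': array([ 2.43333132e-03, -4.12449324e+01, -2.31970668e+01,  7.28418888e-02,
        4.57112887e-02, -1.72640903e-04]), 'ee_pos': array([ 224.6506526 , -528.73127461,  205.90869542]), 'ee_rot': array([-1.79897480e+02,  2.85613365e-04,  2.30201974e+01]), 'force': array([-0.30064906,  0.67837617,  0.74937443]), 'torque': array([-0.06047693,  0.01452777,  0.01352138]), 'gripper_width': 91.48324808054677}
scene {'mtx': array([[434.49437865,   0.        , 325.03893768],
       [  0.        , 434.49437865, 199.41568072],
       [  0.        ,   0.        ,   1.        ]]), 'rvec': array([ 0.90845861,  2.48955266, -1.06161527]), 'tvec': array([ 397.534862  , -169.88113867, 1268.96479046])}
chip_tray [([380.4, 237.6], 0.56)] [([357.6, 212.2, 413.8, 269.2], 0.83)]
empty_tray [([253.7, 252.7], 0.97), ([332.9, 155.9], 0.95), ([286.1, 177.0], 
[... 645 characters left out ...]
  ,   1.        ]]), 'rvec': array([ 2.18217403, -2.12395406,  0.13784478]), 'tvec': array([ 14.45443747, 533.37683655, 992.23733225])}
chip_tray [] [([215.9, 173.5, 260.3, 209.2], 0.75)]
empty_tray [([418.9, 209.2], 0.77), ([352.5, 109.6], 0.73), ([352.0, 200.3], 0.62), ([413.5, 287.5], 0.62)] [([391.2, 186.9, 444.7, 229.9], 0.93), ([386.3, 261.9, 441.2, 312.7], 0.85), ([322.1, 89.9, 376.4, 142.4], 0.69)]
short_tray [([296.5, 195.2], 0.84)] [([276.8, 179.2, 317.1, 205.4], 0.59)]
chip_low [([241.6, 179.9], 0.62)] [([232.5, 170.7, 253.6, 186.0], 0.83)]
chip_high [([241.3, 193.4], 0.89)] [([227.8, 183.8, 253.3, 198.9], 0.59)]
rack [([296.1, 205.6], 0.66)] [([219.8, 155.6, 376.6, 258.2], 0.91)]
```

View pics/top0.png

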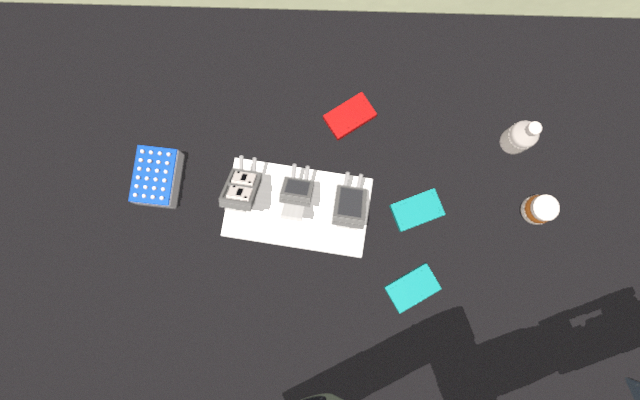

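View pics/scene0.png

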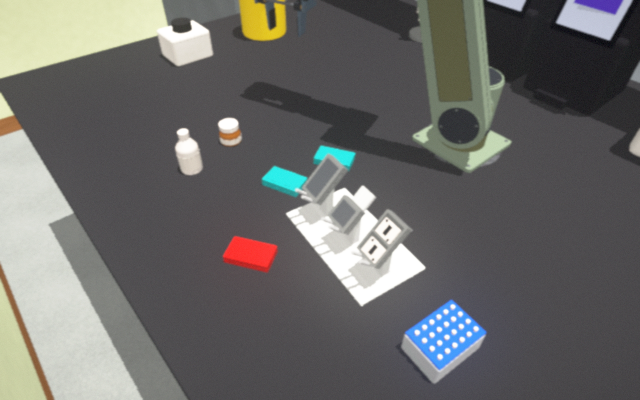

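Top view: the chip tray, the only one mouth up, is at (241,188). The short tray is in the middle bay at (297,192). The grey full-length tray with a plain back is at (350,203), and its scene pixel is (324,178). The red block at (350,115) and the turquoise ones at (418,209) and (413,288) are look-alikes lying on the bench, so the empty tray is the grey one. Next I'll fit the rack pose and confirm with a crop.

```bash
cat > h.py <<'E'
from workcell import *
import numpy as np, cv2
from scipy.optimize import least_squares
from scipy.spatial.transform import Rotation as R
def proj(c,P): return cv2.projectPoints(np.array(P,float).reshape(-1,3),c['rvec'],c['tvec'],c['mtx'],None)[0][:,0]
def frame(p):  # p=X,Y,yaw(deg): slope frame at mid bay on slope
    f=R.from_euler('z',p[2],degrees=True)*R.from_euler('y',45,degrees=True)
    return f, np.array([p[0],p[1],105.])
def pt(p,x,y,z): f,o=frame(p); return o+f.apply([x,y,z])
def delta(pos,Rt):  # jog numbers to target
    s=state(); r=R.from_euler('xyz',s['ee_rot'],degrees=True)
    d=r.inv().apply(np.array(pos)-s['ee_pos'])/500; t=(r.inv()*Rt).as_rotvec()/(np.pi/2)
    print('t',round(s['time_s'],2),'jog',np.round(d,4),np.round(t,4),'rows',max(np.linalg.norm(d)*500/41.7,np.linalg.norm(t)*90/7.16))
E
python3 - <<'E'
from h import *
C={n:calibration(n) for n in("scene","top")}
# (slope coords y, camera, pixel)
obs=[(1,'scene',(380.4,237.6)),(1,'top',(241,187)),(0,'scene',(351.5,203.4)),(0,'top',(296.5,195.2)),(-1,'scene',(324,178)),(-1,'top',(352,202))]
obs=[(k,n,np.array(u)) for k,n,u in obs]
def res(p,s=105): return np.concatenate([proj(C[n],pt(p,0,s*k,20))[0]-u for k,n,u in obs])
best=min((least_squares(res,[x,-0,yw],loss='soft_l1') for x in(400,600) for yw in(0,90,180,-90)),key=lambda r:r.cost)
p=best.x;print(p,best.cost,np.round(res(p),1))
f=[cv2.imread(f'pics/{n}0.png') for n in('scene','top')]
out=[]
for n,im in zip(('scene','top'),f):
    b=cv2.resize(im,None,fx=4,fy=4,interpolation=cv2.INTER_CUBIC)
    for k,L in((1,50),(0,50),(-1,50)):
        lo=-10 if k==0 else -50
        q=[pt(p,a,105*k+w,20) for a,w in((lo,-30),(50,-30),(50,30),(lo,30))]
        cv2.polylines(b,[np.int32(proj(C[n],q)*4+2)],True,(0,255,0),1)
    u=(proj(C[n],pt(p,0,0,20))[0]*4).astype(int)
    out.append(b[max(u[1]-250,0):u[1]+250,u[0]-370:u[0]+370][:, :])
out=[cv2.resize(o,(560,378)) for o in out]
cv2.imwrite('pics/fit.png',np.vstack(out)[:,:])
E
```

```text
[503.10994874  75.18671888 352.98403123] 5.552521504395621 [ 2.5 -1.6  0.5 -0.6 -0.6  0.6 -0.4 -0.6 -0.9 -1.8 -1.   0.8]
```

```bash
python3 -c "
import cv2;a=cv2.imread('pics/fit.png');print(a.shape);cv2.imwrite('pics/fit2.png',cv2.resize(a,(440,594)))"
```

```text
(756, 560, 3)
```

View pics/fit2.png

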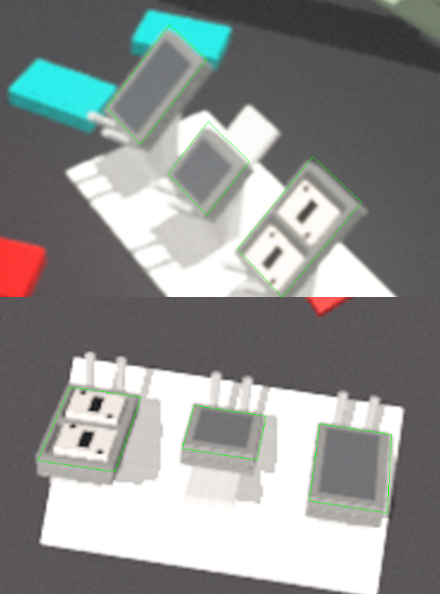

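```bash
cat >> h.py <<'E'
P0=[503.11,75.19,352.98]
def tgt(p,x,y,z,flip=1):  # grasp-point target in slope coords; tool z down-slope, tool y = -flip*f.y
    f,_=frame(p); yv=np.array([0,-flip,0]); zv=np.array([1,0,0]); 
    Rt=f*R.from_matrix(np.c_[np.cross(yv,zv),yv,zv]); return pt(p,x-3,y,z),Rt
def where(p):
    s=state(); f,o=frame(p); r=R.from_euler('xyz',s['ee_rot'],degrees=True)
    g=s['ee_pos']+r.apply([0,0,3]); print('slope xyz of grasp',np.round(f.inv().apply(g-o),1),'q',np.round(s['qpos'],1),'F',np.round(s['force'],1),'w',round(s['gripper_width'],1))
E
python3 - <<'E'
from h import *
q=tgt(P0,-140,-105,35);print(q[0]);delta(*q)
E
```

```text
[414.48229397 -19.68955377 230.86500705]
t 1.3 jog [ 0.7475 -0.7896 -0.0482] [-0.131   0.4882  0.3163] rows 13.050117895828656
```

```bash
python3 -m jog '0.19 -0.2 -0.02 -0.03 0.12 0.08;0.37 -0.39 -0.03 -0.065 0.24 0.16;0.56 -0.59 -0.04 -0.1 0.37 0.24;0.7475 -0.7896 -0.048 -0.131 0.488 0.316;0.7475 -0.7896 -0.048 -0.131 0.488 0.316;0.7475 -0.7896 -0.048 -0.131 0.488 0.316;0.7475 -0.7896 -0.048 -0.131 0.488 0.316;0.7475 -0.7896 -0.048 -0.131 0.488 0.316;0.7475 -0.7896 -0.048 -0.131 0.488 0.316;0.7475 -0.7896 -0.048 -0.131 0.488 0.316;0.7475 -0.7896 -0.048 -0.131 0.488 0.316;0.7475 -0.7896 -0.048 -0.131 0.488 0.316;0.7475 -0.7896 -0.048 -0.131 0.488 0.316;0.7475 -0.7896 -0.048 -0.131 0.488 0.316;0.7475 -0.7896 -0.048 -0.131 0.488 0.316;0.7475 -0.7896 -0.048 -0.131 0.488 0.316' 1
python3 - <<'E'
from h import *
where(P0);delta(*tgt(P0,-140,-105,35))
im=grab_frame('wrist');c=calibration('wrist');cv2.imwrite('pics/w1.png',im[:,:,::-1])
np.savez('w1.npz',**c)
for q in('empty_tray','short_tray','chip_tray'):print(q,tip_of(q,'wrist'))
for k in(1,0,-1):print(k,proj(c,pt(P0,0,105*k,20)))
E
```

```text
time_s: 2.63
ee_pos: [394.2, -60.0, 219.8]
ee_rot: [179.4, -43.3, -7.1]
force: [-1.3, -1.1, -0.7]
gripper_width: 91.1
slope xyz of grasp [-142.9 -147.5   16.3] q [-13.7 -18.  138.6  13.8  16.7  72. ] F [-1.3 -1.1 -0.7] w 91.1
t 2.63 jog [ 0.0373 -0.085   0.0038] [ 0.0071  0.019  -0.0005] rows 1.1141072995544654
empty_tray [{'location': [273.2, 172.4], 'confidence': 0.95}, {'location': [403.1, 207.3], 'confidence': 0.79}]
short_tray [{'location': [160.5, 168.6], 'confidence': 0.8}]
chip_tray [{'location': [42.5, 170.7], 'confidence': 0.89}]
1 [[ 47.60681526 175.92870532]]
0 [[162.28901909 175.55856123]]
-1 [[276.23893105 175.19078066]]
```

View pics/w1.png

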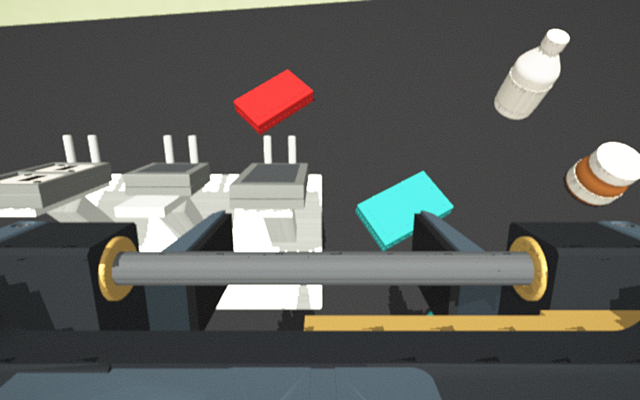

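The wrist view shows the grey empty tray at (272,180), the short tray at (163,180) and the chip tray at about (50,180). That agrees with the fit to about 4 px. I'll move in line with the bay, then refit with the wrist camera.

```bash
python3 -m jog '0.0373 -0.085 0.0038 0.007 0.019 0;0.0373 -0.085 0.0038 0.007 0.019 0;0.0373 -0.085 0.0038 0.007 0.019 0;0.0373 -0.085 0.0038 0.007 0.019 0'
python3 - <<'E'
from h import *
where(P0);delta(*tgt(P0,-140,-105,35))
im=grab_frame('wrist');c=calibration('wrist');cv2.imwrite('pics/w2.png',im[:,:,::-1])
D={'scene':calibration('scene'),'top':calibration('top'),'w2':c,'w1':dict(np.load('w1.npz'))}
T={q:tip_of(q,'wrist') for q in('empty_tray','short_tray','chip_tray')};print(T)
obs=[(1,'scene',(380.4,237.6)),(1,'top',(241,187)),(0,'scene',(351.5,203.4)),(0,'top',(296.5,195.2)),(-1,'scene',(324,178)),(-1,'top',(352,202)),
(-1,'w1',(273.2,172.4)),(0,'w1',(160.5,168.6)),(1,'w1',(42.5,170.7))]
for q,k in(('empty_tray',-1),('short_tray',0),('chip_tray',1)):
    for d in T[q]:
        if np.linalg.norm(proj(c,pt(P0,0,105*k,20))[0]-d['location'])<20: obs.append((k,'w2',d['location'])); print(k,proj(c,pt(P0,0,105*k,20))[0],d['location'])
def run(sel,zf):
    o=[x for x in obs if x[1] in sel]
    r=lambda p:np.concatenate([proj(D[n],pt(p[:3],0,105*k,20)+[0,0,p[3]*zf])[0]-u for k,n,u in o]+([[]] ))
    s=least_squares(r,[*P0,0],loss='soft_l1');print(sel,np.round(s.x,2),np.round(s.cost,2));print(np.round(r(s.x),1))
run(('scene','top','w1','w2'),0);run(('w1','w2'),0);run(('scene','top'),1);run(('scene','top','w1','w2'),1)
E
```

```text
time_s: 3.17
ee_pos: [414.5, -21.2, 230.7]
ee_rot: [180.0, -45.0, -7.1]
force: [0.6, 0.2, 0.0]
gripper_width: 91.2
slope xyz of grasp [-139.7 -106.5   35.1] q [ -0.8 -17.  137.4 -17.   15.4 110.9] F [0.6 0.2 0. ] w 91.2
t 3.17 jog [-0.0001 -0.003  -0.0005] [ 0.001   0.0004 -0.001 ] rows 0.035982313573532855
{'empty_tray': [{'location': [440.2, 227.1], 'confidence': 0.88}, {'location': [320.4, 199.5], 'confidence': 0.8}, {'location': [305.7, 116.9], 'confidence': 0.67}], 'short_tray': [{'location': [208.4, 193.2], 'confidence': 0.61}], 'chip_tray': [{'location': [94.9, 196.1], 'confidence': 0.61}]}
-1 [322.29061387 200.90090343] [320.4, 199.5]
0 [209.96996689 201.02302994] [208.4, 193.2]
1 [ 97.6338447  201.14517328] [94.9, 196.1]
('scene', 'top', 'w1', 'w2') [507.27  77.42 352.17   0.  ] 22.17
[ 1.1  0.3 -0.4 -3.5 -1.4  2.  -1.4 -2.8 -1.2 -0.8 -2.2 -0.6  0.5  0.7
 -0.   3.5  4.5  0.4 -0.8 -0.8 -0.4  4.3  1.9  0.2]
('w1', 'w2') [508.05  77.79 352.31   0.  ] 10.98
[-0.  -0.2 -0.4  2.8  4.2 -0.  -1.3 -1.7 -0.8  3.6  1.6 -0.3]
('scene', 'top') [503.02  74.93 352.95  -3.56] 4.72
[ 2.2 -0.5  0.9 -0.3 -0.8  1.7 -0.2 -0.3 -1.  -0.7 -1.   1.1]
('scene', 'top', 'w1', 'w2') [505.33  76.67 352.2    3.78] 17.21
[ 1.8 -1.7 -0.3 -2.8 -0.9  0.1 -1.1 -2.  -0.7 -2.7 -1.7  0.2  0.9  0.
 -1.   2.9  2.1 -0.2  0.2 -1.2 -0.8  3.9  0.1 -0.2]
```

```bash
python3 - <<'E'
from h import *
im=cv2.imread('pics/w2.png');c=calibration('wrist')
b=cv2.resize(im,None,fx=3,fy=3,interpolation=cv2.INTER_CUBIC)
for p,col in((P0,(0,0,255)),([505.5,76.5,352.5],(0,200,0))):
    for k in(1,0,-1):
        lo=-10 if k==0 else -50
        for h in(0,20): cv2.polylines(b,[np.int32(proj(c,[pt(p,a,105*k+w,h) for a,w in((lo,-30),(50,-30),(50,30),(lo,30))])*3+1)],True,col,1)
cv2.imwrite('pics/ov.png',b[400:820,150:1100][:, :][:, :].copy()[:, :800])
cv2.imwrite('pics/ov2.png',cv2.resize(b[420:820,100:1130],(800,311)))
E
```

```text
(no output)
```

View pics/ov2.png

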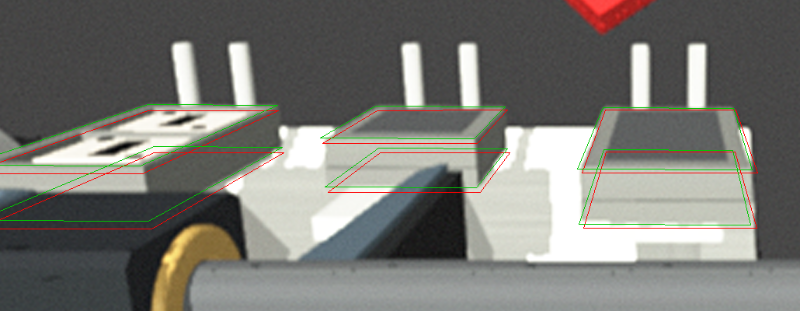

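The green outline, p = (505.5, 76.5, 352.5°), sits right on the empty tray, whose corners in this crop run from (605,107) to (752,168). It also sits on the chip tray. I'll use it and approach along the slope, gripping high so the pads clear the chip tray's sides when capping.

```bash
sed -i 's/^P0=.*/P0=[505.5,76.5,352.5]/' h.py; python3 - <<'E'
from h import *
where(P0)
delta(*tgt(P0,-130,-105,18));delta(*tgt(P0,-70,-105,18));delta(*tgt(P0,-10,-105,18))
E
```

```text
slope xyz of grasp [-140.6 -108.9   33.3] q [ -0.9 -17.  137.5 -16.6  15.5 110.4] F [-0.1  0.1  0.1] w 91.4
t 3.37 jog [-0.0305 -0.0079  0.0214] [-0.003   0.0015  0.0033] rows 0.4564414878383866
t 3.37 jog [-0.0302 -0.0073  0.1414] [-0.003   0.0015  0.0033] rows 1.7359556052313532
t 3.37 jog [-0.0299 -0.0068  0.2614] [-0.003   0.0015  0.0033] rows 3.155838609464562
```

```bash
python3 -m jog '-0.0305 -0.008 0.0214 -0.003 0.0015 0.0033;-0.0305 -0.008 0.0214 -0.003 0.0015 0.0033;-0.0305 -0.008 0.05 -0.003 0.0015 0.0033;-0.0303 -0.0075 0.09 -0.003 0.0015 0.0033;-0.0302 -0.0073 0.13 -0.003 0.0015 0.0033;-0.03 -0.007 0.17 -0.003 0.0015 0.0033;-0.03 -0.007 0.21 -0.003 0.0015 0.0033;-0.03 -0.007 0.24 -0.003 0.0015 0.0033;-0.03 -0.007 0.2614 -0.003 0.0015 0.0033;-0.03 -0.007 0.2614 -0.003 0.0015 0.0033;-0.03 -0.007 0.2614 -0.003 0.0015 0.0033' 1
python3 - <<'E'
from h import *
where(P0);delta(*tgt(P0,-10,-105,18));s=state();print(s['ee_rot'],s['force'])
E
```

```text
time_s: 4.28
ee_pos: [493.4, -33.0, 160.6]
ee_rot: [-179.7, -42.3, -7.5]
force: [-0.9, 0.5, -0.6]
gripper_width: 91.3
slope xyz of grasp [ -34.7 -110.2   40.8] q [ -3.6  -0.7 136.7 -53.5   2.9 146.4] F [-0.9  0.5 -0.6] w 91.3
t 4.28 jog [-0.0434 -0.0101  0.0515] [-0.0037  0.0304  0.0002] rows 0.8166076974909257
[-179.68808212  -42.26765676   -7.47071624] [-0.8540379   0.54022209 -0.63142002]
```

The wrist is against its j5 limit here, so the pitch or configuration must change. I'll fit a kinematic model from the recorded states and survey which grasp tilts work.

```bash
cat > kin.py <<'E'
from h import *
rad=np.pi/180
def fk(q,k):
    a1,d1,l2,a3,l4,L=k
    E=lambda ax,a:R.from_euler(ax,a,degrees=True)
    r=E('z',q[0]);p=r.apply([a1,0,d1])
    r=r*E('y',q[1]);p=p+r.apply([0,0,l2])
    r=r*E('y',q[2]);p=p+r.apply([a3,0,l4])
    r=r*E('z',q[3])*E('y',q[4]);p=p+r.apply([0,0,L])
    r=r*E('z',q[5]);return p,r
S=[([-68.126,18.352,89.707,0,72.04,-1.145],[224.65,-528.73,205.9],[-179.9,0,23.02]),
([-13.7,-18,138.6,13.8,16.7,72],[394.2,-60,219.8],[179.4,-43.3,-7.1]),([-.8,-17,137.4,-17,15.4,110.9],[414.5,-21.2,230.7],[180,-45,-7.1]),
([-3.6,-.7,136.7,-53.5,2.9,146.4],[493.4,-33,160.6],[-179.7,-42.3,-7.5])]
def fit(extra=[]):
    f=lambda k:np.concatenate([fk(q,k)[0]-p for q,p,_ in S+extra]+[(np.array(k)-[0,300,350,0,350,200])*.01])
    s=least_squares(f,[0,300,350,0,350,200]);return s.x,f(s.x)
LO=np.array([-177,-48,12.5,-77,3,-146.]);HI=np.array([177,115,149.5,257,150,146.])
def ik(pos,Rt,k,q0):
    def f(q):
        p,r=fk(q,k);return np.r_[(p-pos)/5,(r.inv()*r.__class__.from_matrix(Rt.as_matrix())).as_rotvec()*57.3/2]
    s=least_squares(f,np.clip(q0,LO+.1,HI-.1),bounds=(LO,HI),max_nfev=60);return s.x,2*s.cost
E
python3 - <<'E'
from kin import *
k,r=fit();print(np.round(k,1),np.round(r,1))
for q,p,e in S:
    rr=fk(q,k)[1];print(np.round((rr.inv()*R.from_euler('xyz',e,degrees=True)).as_euler('zyz',degrees=True),1))
E
```

```text
[ 19.8 126.  574.2  17.7 399.3 323.1] [-10.7  -4.1   1.4  -2.7 -12.6  -1.3  -0.4  -9.7  -1.3  -0.6 -11.2   1.2
   0.2  -1.7   2.2   0.2   0.5   1.2]
[152.7   0.  -62.8]
[-65.6   0.  155.5]
[175.1   0.  -85.1]
[167.7   0.  -77.7]
```

```bash
sed -i 's/a1,d1,l2,a3,l4,L=k/a1,d1,l2,a3,l4,L,b=k/; s/\[a1,0,d1\]/[a1,b,d1]/; s/return p,r$/return p,r*E("z",90)/; s/\[0,300,350,0,350,200\]/[0,150,570,0,400,320,10]/g' kin.py
python3 - <<'E'
from kin import *
k,r=fit();print(np.round(k,1),np.round(r,1));np.save('k.npy',k)
from itertools import product
def tg(x,y,z,al,flip):
    p,Rt=tgt(P0,x,y,z,flip)   # grasp at pos+3z
    g=p+Rt.apply([0,0,3]); f,_=frame(P0)
    # steeper by al: rotate about slope y
    Rn=f*R.from_euler('y',al,degrees=True)*f.inv()*Rt
    return g-Rn.apply([0,0,3]),Rn
def survey(x,y,z,al,flip):
    out=[]
    for q4,q6 in product((-60,0,60,120,180,240),(-90,90)):
        q,c=ik(*tg(x,y,z,al,flip),k,[5,10,120,q4,20,q6])
        if c<.05 and not any(np.abs(q-o).max()<2 for o in out): out.append(q)
    return [np.round(o).astype(int).tolist() for o in out]
for nm,a in(('E grip',(-10,-105,18)),('cap',(-10,105,38)),('pair',(-10,105,20)),('lift',(-40,105,110))):
    for al in(-20,-10,0,15,30):
        for fl in(1,-1): print(nm,al,fl,survey(*a,al,fl))
E
```

```text
[ -1.4 140.8 591.9  25.2 418.3 343.1  11.6] [ 0.1  0.   0.  -0.1  0.  -0.3  0.1  0.3  0.3 -0.  -0.4  0.  -0.  -0.1
  0.2  0.3  0.2  0.2  0. ]
E grip -20 1 []
E grip -20 -1 []
E grip -10 1 []
E grip -10 -1 []
E grip 0 1 [[-2, 4, 142, 200, 12, -106]]
E grip 0 -1 [[-2, 4, 142, 200, 12, 74]]
E grip 15 1 [[-3, 4, 130, -8, 17, 101]]
E grip 15 -1 [[-3, 4, 130, -8, 17, -79]]
E grip 30 1 [[-4, 8, 118, -1, 39, 95]]
E grip 30 -1 [[-4, 8, 118, -1, 39, -85]]
cap -20 1 [[42, 21, 141, 237, 55, -106]]
cap -20 -1 [[42, 21, 141, 237, 55, 74]]
cap -10 1 [[38, 15, 135, 250, 38, -125]]
cap -10 -1 [[38, 15, 135, 250, 38, 55]]
cap 0 1 []
cap 0 -1 []
cap 15 1 []
cap 15 -1 [[27, 11, 118, -35, 30, -28]]
cap 30 1 [[22, 14, 107, -10, 46, 125]]
cap 30 -1 [[22, 14, 107, -10, 46, -55]]
pair -20 1 [[44, 23, 143, 237, 57, -103]]
pair -20 -1 [[44, 23, 143, 237, 57, 77]]
pair -10 1 [[39, 16, 137, 248, 40, -121]]
pair -10 -1 [[39, 16, 137, 248, 40, 59]]
pair 0 1 []
pair 0 -1 []
pair 15 1 []
pair 15 -1 [[28, 11, 121, -37, 29, -24]]
pair 30 1 [[22, 14, 110, -11, 44, 127]]
pair 30 -1 [[22, 14, 110, -11, 44, -53]]
lift -20 1 [[38, 12, 134, 245, 45, -124]]
lift -20 -1 [[38, 12, 134, 245, 45, 56]]
lift -10 1 []
lift -10 -1 []
lift 0 1 []
lift 0 -1 [[31, 7, 121, -63, 29, -2]]
lift 15 1 [[25, 8, 109, -25, 39, 139]]
lift 15 -1 [[25, 8, 109, -25, 39, -41]]
lift 30 1 [[20, 13, 98, -8, 56, 121]]
lift 30 -1 [[20, 13, 98, -8, 56, -59]]
```

Model fits to 0.3 mm. The plan:
- Work in the j4≈-30 branch with the tool 15–20° steeper than the slope and the jaws turned half round (j6 negative).
- Grip the pair at +15° tilt.
- In the air, roll j4 round to about 240, which does the turn-over.
- Place at −15° tilt.

First I'll check that chain.

```bash
cat >> kin.py <<'E'
K=np.load('k.npy') if __import__('os').path.exists('k.npy') else None
def tg(x,y,z,al,flip):
    p,Rt=tgt(P0,x,y,z,flip); g=p+Rt.apply([0,0,3]); f,_=frame(P0)
    Rn=f*R.from_euler('y',al,degrees=True)*f.inv()*Rt
    return g-Rn.apply([0,0,3]),Rn
def sol(a,q0):
    q,c=ik(*tg(*a),K,q0);print(a,np.round(q,0).astype(int).tolist(),'' if c<.05 else 'INFEASIBLE %.2f'%c);return q
E
python3 - <<'E'
from kin import *
where(P0)
q=[-3,4,130,-8,17,100]
for a in((-80,-105,70,20,1),(-80,-105,70,25,1)):sol(a,q)
q=[-3,4,130,-8,17,-80]
for a in((-80,-105,70,20,-1),(-80,-105,23,20,-1),(-8,-105,23,20,-1),(-8,-105,83,20,-1),(-8,105,83,20,-1),(-8,105,43,20,-1),(-80,105,43,20,-1),(-80,105,20,15,-1),(-10,105,20,15,-1),(-10,105,20,12,-1),(-10,105,20,10,-1),(-10,105,100,15,-1)):q=sol(a,q)
print()
for al in(-10,-12,-15):
    q=[38,15,135,245,40,-110]
    for z in(20,60,80,100): 
        for x in(-10,-70): sol((x,105,z,al,1),q)
delta(*tg(-80,-105,70,20,1))
E
```

```text
slope xyz of grasp [ -34.7 -110.2   40.8] q [ -3.6  -0.7 136.7 -53.5   2.9 146.4] F [-0.9  0.5 -0.6] w 91.3
(-80, -105, 70, 20, 1) [-3, -2, 118, -3, 39, 96] 
(-80, -105, 70, 25, 1) [-4, 0, 115, -2, 46, 95] 
(-80, -105, 70, 20, -1) [-3, -2, 118, -3, 39, -84] 
(-80, -105, 23, 20, -1) [-3, -3, 125, -4, 34, -83] 
(-8, -105, 23, 20, -1) [-3, 5, 125, -4, 25, -83] 
(-8, -105, 83, 20, -1) [-4, 6, 117, -3, 32, -84] 
(-8, 105, 83, 20, -1) [23, 12, 109, -20, 39, -46] 
(-8, 105, 43, 20, -1) [25, 12, 114, -23, 35, -41] 
(-80, 105, 43, 20, -1) [29, 5, 114, -22, 42, -40] 
(-80, 105, 20, 15, -1) [33, 4, 120, -33, 37, -27] 
(-10, 105, 20, 15, -1) [28, 11, 121, -37, 29, -24] 
(-10, 105, 20, 12, -1) [29, 11, 123, -47, 27, -15] 
(-10, 105, 20, 10, -1) [30, 11, 124, -53, 26, -7] 
(-10, 105, 100, 15, -1) [24, 11, 111, -27, 35, -40] 

(-10, 105, 20, -10, 1) [39, 16, 137, 248, 40, -121] 
(-70, 105, 20, -10, 1) [45, 9, 139, 257, 41, -128] INFEASIBLE 1.05
(-10, 105, 60, -10, 1) [36, 14, 133, 252, 36, -130] 
(-70, 105, 60, -10, 1) [40, 7, 136, 257, 38, -134] INFEASIBLE 2.70
(-10, 105, 80, -10, 1) [34, 13, 131,
[... 527 characters left out ...]
 6, 134, 257, 38, -135] INFEASIBLE 1.66
(-10, 105, 100, -12, 1) [34, 13, 130, 253, 35, -134] 
(-70, 105, 100, -12, 1) [38, 6, 133, 257, 37, -137] INFEASIBLE 2.64
(-10, 105, 20, -15, 1) [42, 19, 140, 241, 48, -111] 
(-70, 105, 20, -15, 1) [48, 11, 140, 255, 48, -122] 
(-10, 105, 60, -15, 1) [38, 16, 136, 244, 44, -119] 
(-70, 105, 60, -15, 1) [44, 9, 136, 257, 44, -130] 
(-10, 105, 80, -15, 1) [36, 15, 134, 245, 41, -123] 
(-70, 105, 80, -15, 1) [41, 8, 134, 257, 42, -133] INFEASIBLE 0.07
(-10, 105, 100, -15, 1) [35, 14, 132, 247, 39, -127] 
(-70, 105, 100, -15, 1) [39, 7, 133, 257, 40, -136] INFEASIBLE 0.31
t 4.28 jog [ 0.0559 -0.0109 -0.093 ] [-0.0036 -0.1919  0.0008] rows 2.412118863260345
```

```bash
python3 -m jog '0.056 -0.011 -0.093 -0.004 -0.192 0;0.056 -0.011 -0.093 -0.004 -0.192 0;0.056 -0.011 -0.093 -0.004 -0.192 0;0.056 -0.011 -0.093 -0.004 -0.192 0;0.056 -0.011 -0.093 -0.004 -0.192 0;0.056 -0.011 -0.093 -0.004 -0.192 0;0.056 -0.011 -0.093 -0.004 -0.192 0;0.056 -0.011 -0.093 -0.004 -0.192 0'
python3 -c "
from kin import *
where(P0);delta(*tg(-80,-105,70,20,1))"
```

```text
time_s: 4.95
ee_pos: [481.6, -27.1, 212.1]
ee_rot: [179.8, -24.9, -7.5]
force: [0.1, -0.4, -0.3]
gripper_width: 90.8
slope xyz of grasp [ -80.2 -105.9   67.5] q [ -3.2  -2.3 118.8  -3.2  38.7  96.4] F [ 0.1 -0.4 -0.3] w 90.8
t 4.95 jog [ 0.0048 -0.0017 -0.0014] [0.0019 0.001  0.0002] rows 0.06305502670920722
```

Model is accurate. Now the empty half turn about the tool z (j6 downwards).

```bash
python3 -m jog '0 0 0 0 0 -1;0 0 0 0 0 -1;0 0 0 0 0 -1;0 0 0 0 0 -1;0 0 0 0 0 -1;0 0 0 0 0 -1;0 0 0 0 0 -1;0 0 0 0 0 -1;0 0 0 0 0 -1;0 0 0 0 0 -1;0 0 0 0 0 -1;0 0 0 0 0 -1;0 0 0 0 0 -1' && python3 -m jog '0 0 0 0 0 -1;0 0 0 0 0 -1;0 0 0 0 0 -1;0 0 0 0 0 -1;0 0 0 0 0 -1;0 0 0 0 0 -1;0 0 0 0 0 -1;0 0 0 0 0 -1;0 0 0 0 0 -1;0 0 0 0 0 -1;0 0 0 0 0 -1;0 0 0 0 0 -1;0 0 0 0 0 -1'
python3 -c "
from kin import *
where(P0);delta(*tg(-80,-105,23,20,-1));delta(*tg(-8,-105,23,20,-1))"
```

```text
time_s: 6.03
ee_pos: [479.2, -27.3, 209.9]
ee_rot: [155.2, 0.4, 82.7]
force: [0.4, 0.0, 0.0]
gripper_width: 91.0
time_s: 7.12
ee_pos: [476.7, -27.5, 207.7]
ee_rot: [-179.3, 24.6, 173.2]
force: [0.5, -0.5, 0.3]
gripper_width: 91.2
slope xyz of grasp [ -80.4 -106.9   61. ] q [ -3.1  -2.4 119.5  -3.5  38.4 -83.9] F [ 0.5 -0.5  0.3] w 91.2
t 7.12 jog [0.071  0.0047 0.0272] [-0.0039 -0.0042  0.0072] rows 0.9134393415122298
t 7.12 jog [0.0209 0.005  0.1622] [-0.0039 -0.0042  0.0072] rows 1.9612286008884534
```

```bash
python3 -m jog '0.071 0.0047 0.027 -0.004 -0.004 0.007;0.071 0.0047 0.027 -0.004 -0.004 0.007;0.071 0.0047 0.027 -0.004 -0.004 0.007;0.054 0.005 0.072 -0.004 -0.004 0.007;0.037 0.005 0.117 -0.004 -0.004 0.007;0.021 0.005 0.162 -0.004 -0.004 0.007;0.021 0.005 0.162 -0.004 -0.004 0.007;0.021 0.005 0.162 -0.004 -0.004 0.007;0.021 0.005 0.162 -0.004 -0.004 0.007'
python3 - <<'E'
from kin import *
where(P0);delta(*tg(-8,-105,23,20,-1))
im=grab_frame('wrist');cv2.imwrite('pics/w3.png',im[:,:,::-1])
E
```

```text
time_s: 7.87
ee_pos: [500.9, -28.8, 130.2]
ee_rot: [-180.0, 25.0, 172.5]
force: [0.2, -0.8, -0.1]
gripper_width: 91.0
slope xyz of grasp [  -8.5 -105.    23.3] q [ -3.4   5.3 124.9  -4.1  24.9 -82.6] F [ 0.2 -0.8 -0.1] w 91.0
t 7.87 jog [ 0.0002 -0.      0.0011] [-0.0001  0.0002  0.0003] rows 0.013762120485596344
```

View pics/w3.png

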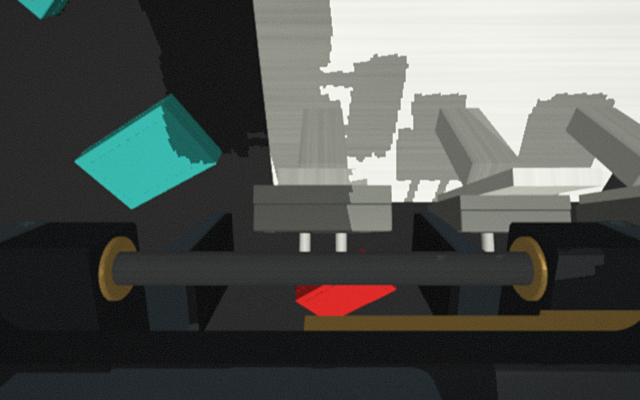

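Viewed upside down, the empty tray is at columns 253–392, centred between the fingers at (323,207). Closing.

```bash
python3 -m jog '0 0 0 0 0 0;0 0 0 0 0 0;0 0 0 0 0 0;0 0 0 0 0 0;0 0 0 0 0 0;0 0 0 0 0 0;0 0 0 0 0 0;0 0 0 0 0 0' -1 25
python3 -c "
from kin import *
where(P0);delta(*tg(-10,-105,85,20,-1));delta(*tg(-10,105,85,20,-1));delta(*tg(-10,105,50,20,-1))"
```

```text
time_s: 8.58
ee_pos: [500.9, -28.8, 130.8]
ee_rot: [-180.0, 25.1, 172.5]
force: [-2.2, 1.0, 4.6]
gripper_width: 59.8
slope xyz of grasp [  -8.9 -105.    23.7] q [ -3.4   5.3 124.9  -4.1  24.9 -82.6] F [-2.2  1.   4.6] w 59.8
t 8.58 jog [-0.1145 -0.     -0.0437] [-0.      0.0009  0.0002] rows 1.4693425359739836
t 8.58 jog [-0.1146  0.42   -0.0438] [-0.      0.0009  0.0002] rows 5.246012533737971
t 8.58 jog [-0.0488  0.42   -0.0199] [-0.      0.0009  0.0002] rows 5.07532942462271
```

```bash
python3 -m jog '-0.04 0 -0.015 0 0 0;-0.08 0 -0.03 0 0 0;-0.1145 0 -0.0437 0 0.001 0;-0.1145 0 -0.0437 0 0.001 0;-0.1145 0.06 -0.0437 0 0.001 0;-0.1145 0.12 -0.0437 0 0.001 0;-0.1146 0.18 -0.0438 0 0.001 0;-0.1146 0.24 -0.0438 0 0.001 0;-0.1146 0.30 -0.0438 0 0.001 0;-0.1146 0.36 -0.0438 0 0.001 0;-0.1146 0.40 -0.0438 0 0.001 0;-0.1146 0.42 -0.0438 0 0.001 0;-0.1146 0.42 -0.0438 0 0.001 0;-0.1146 0.42 -0.0438 0 0.001 0;-0.1146 0.42 -0.0438 0 0.001 0'
python3 - <<'E'
from kin import *
where(P0);delta(*tg(-10,105,48,20,-1));
im=grab_frame('wrist');c=calibration('wrist')
f,o=frame(P0);s=state()
b=cv2.resize(im[:,:,::-1],None,fx=2,fy=2,interpolation=cv2.INTER_CUBIC)
for h in(20,): cv2.polylines(b,[np.int32(proj(c,[pt(P0,a,105+w,h) for a,w in((-50,-30),(50,-30),(50,30),(-50,30))])*2+1)],True,(0,255,0),1)
for d in tip_of('chip_tray','wrist')+tip_of('empty_tray','wrist'):print(d)
print(proj(c,pt(P0,0,105,20)))
cv2.imwrite('pics/w4.png',b[150:580,240:1040])
E
```

```text
time_s: 9.83
ee_pos: [569.6, 172.5, 174.1]
ee_rot: [-179.9, 24.9, 172.5]
force: [-0.8, -0.6, -0.4]
gripper_width: 59.2
slope xyz of grasp [-10.  103.5  84. ] q [ 22.8  11.9 108.8 -19.8  39.3 -46.5] F [-0.8 -0.6 -0.4] w 59.2
t 9.83 jog [0.0676 0.003  0.0246] [-0.0011 -0.0012 -0.    ] rows 0.8630258849841116
{'location': [321.4, 130.2], 'confidence': 0.63}
{'location': [197.4, 47.0], 'confidence': 0.65}
{'location': [323.6, 231.3], 'confidence': 0.57}
[[324.66639295 125.37763591]]
```

View pics/w4.png

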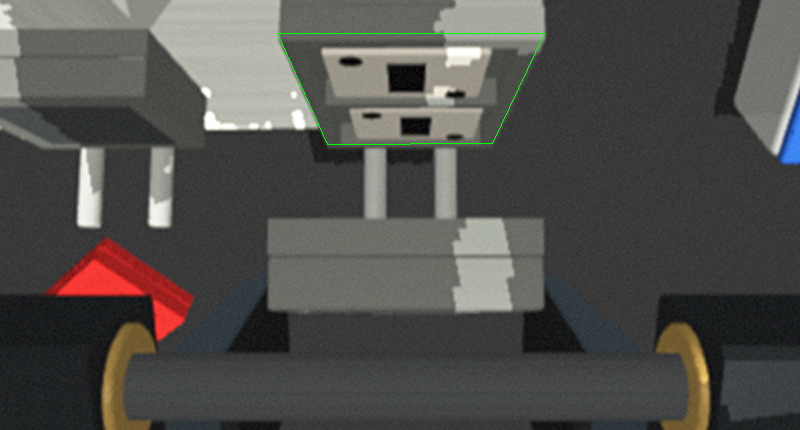

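The chip tray's rim fits the predicted outline exactly: crop (278–545, 33) to (328–492, 144). The held tray, at columns 268–544, is square and aligned to about 1–2 mm. Lowering along the slope normal.

```bash
python3 -c "
from kin import *
delta(*tg(-9.3,105,47,20,-1));delta(*tg(-9.3,105,43,20,-1))"
python3 -m jog '0.023 0.003 0.008 -0.001 -0.001 0;0.046 0.003 0.017 -0.001 -0.001 0;0.069 0.003 0.026 -0.001 -0.001 0;0.069 0.003 0.026 -0.001 -0.001 0;0.069 0.003 0.026 -0.001 -0.001 0'
python3 -c "
from kin import *
where(P0);delta(*tg(-9.3,105,43.5,20,-1));delta(*tg(-9.3,105,42.5,20,-1))"
```

```text
t 9.98 jog [0.0707 0.0027 0.0274] [-0.0006 -0.0004 -0.0007] rows 0.9094249660711533
t 9.98 jog [0.0782 0.0027 0.0301] [-0.0006 -0.0004 -0.0007] rows 1.0052762537386104
time_s: 10.4
ee_pos: [544.7, 176.7, 148.5]
ee_rot: [180.0, 25.0, 172.4]
force: [0.4, -0.4, -1.1]
gripper_width: 59.6
slope xyz of grasp [ -9.7 104.5  47.9] q [ 24.5  11.7 113.5 -22.8  35.4 -41.5] F [ 0.4 -0.4 -1.1] w 59.6
t 10.4 jog [0.0081 0.001  0.0037] [ 0.      0.0004 -0.0008] rows 0.10759002244515815
t 10.4 jog [0.01   0.001  0.0044] [ 0.      0.0004 -0.0008] rows 0.13137380537263763
```

```bash
python3 -m jog '0.003 0.001 0.001 0 0 0;0.006 0.001 0.0025 0 0 0;0.008 0.001 0.0037 0 0 0;0.0095 0.001 0.004 0 0 0;0.0095 0.001 0.004 0 0 0'
python3 -c "
from kin import *
where(P0)"
```

```text
time_s: 10.82
ee_pos: [541.8, 177.8, 145.1]
ee_rot: [179.9, 25.1, 172.4]
force: [0.3, -0.9, 0.1]
gripper_width: 59.1
slope xyz of grasp [ -9.4 105.2  43.4] q [ 24.8  11.7 114.1 -23.3  34.9 -40.6] F [ 0.3 -0.9  0.1] w 59.1
```

```bash
python3 -m jog '0.002 0 0.0007 0 0 0;0.0035 0 0.0013 0 0 0;0.0035 0 0.0013 0 0 0;0.0035 0 0.0013 0 0 0'
python3 -c "
from kin import *
where(P0)"
```

```text
time_s: 11.15
ee_pos: [541.9, 178.0, 145.1]
ee_rot: [179.9, 25.3, 172.5]
force: [3.1, -3.7, 5.6]
gripper_width: 59.4
slope xyz of grasp [ -9.4 105.3  43.5] q [ 24.9  11.6 114.2 -23.6  34.7 -40.4] F [ 3.1 -3.7  5.6] w 59.4
```

Contact at the expected height. Release, then go straight down to the pair grip.

```bash
python3 -m jog '0 0 0 0 0 0;0 0 0 0 0 0;0 0 0 0 0 0;0 0 0 0 0 0;0 0 0 0 0 0;0 0 0 0 0 0' 1
python3 - <<'E'
from kin import *
where(P0);delta(*tg(-10,105,20,15,-1));
im=grab_frame('scene');c=calibration('scene')
b=cv2.resize(im[:,:,::-1],None,fx=4,fy=4,interpolation=cv2.INTER_CUBIC)
u=(proj(c,pt(P0,0,105,30))[0]*4).astype(int)
cv2.imwrite('pics/s5.png',b[u[1]-250:u[1]+250,u[0]-300:u[0]+300])
E
```

```text
time_s: 11.65
ee_pos: [541.5, 178.0, 144.7]
ee_rot: [179.9, 25.2, 172.5]
force: [-0.9, -0.1, -1.5]
gripper_width: 91.0
slope xyz of grasp [ -9.4 105.3  42.9] q [ 24.9  11.7 114.3 -23.6  34.6 -40.4] F [-0.9 -0.1 -1.5] w 91.0
t 11.65 jog [ 0.0441 -0.0007  0.0143] [ 0.0006 -0.0529 -0.0002] rows 0.6654138190054596
```

View pics/s5.png

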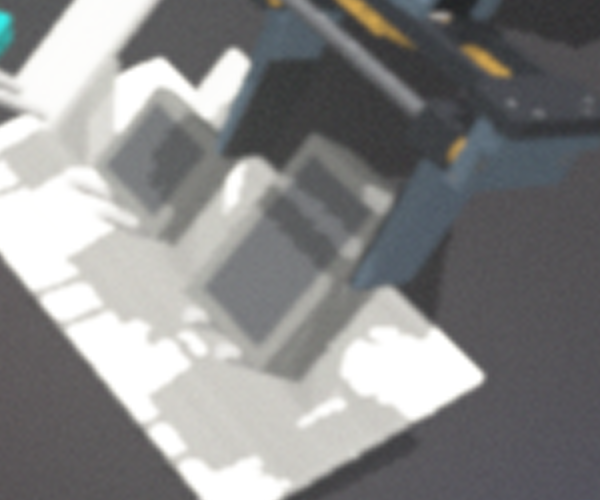

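The pair is capped and square in the crop, its back spanning (190,290) to (395,190). The short tray at (160,155) is untouched. Now the pair grip.

```bash
python3 -m jog '0.02 -0.0007 0.007 0.0006 -0.026 0;0.044 -0.0007 0.0143 0.0006 -0.053 0;0.044 -0.0007 0.0143 0.0006 -0.053 0;0.044 -0.0007 0.0143 0.0006 -0.053 0;0.044 -0.0007 0.0143 0.0006 -0.053 0' 1 && python3 -m jog '0 0 0 0 0 0;0 0 0 0 0 0;0 0 0 0 0 0;0 0 0 0 0 0;0 0 0 0 0 0;0 0 0 0 0 0;0 0 0 0 0 0;0 0 0 0 0 0' -1 45
python3 - <<'E'
from kin import *
where(P0)
qs=state()['qpos']
def st(a,fl,al,q0):return sol((*a,al,fl),q0)
A=st((-10,105,20),-1,15,qs)
A1=st((-10,105,100),-1,15,A)
B1=st((-10,105,100),1,-15,[35,14,132,247,39,-127])
# mid pose: retracted high, forearm pointing, small j5
f,o=frame(P0)
for m in([27,0,115,-20,20,-35],[27,-5,115,-20,20,-35],[27,-5,110,-20,20,-35]):
  for q4 in(-20,90,240):
    q=list(m);q[3]=q4;p,r=fk(q,K);print(m,q4,np.round(p),np.round(f.inv().apply(p-o)),np.round(r.as_matrix()[:,2],2))
E
```

```text
time_s: 12.12
ee_pos: [525.9, 180.5, 129.9]
ee_rot: [179.9, 30.1, 172.5]
force: [-0.5, -0.1, 0.2]
gripper_width: 91.0
time_s: 12.78
ee_pos: [526.1, 180.2, 130.0]
ee_rot: [179.9, 30.1, 172.5]
force: [1.9, -2.2, 0.2]
gripper_width: 59.6
slope xyz of grasp [ -9.9 105.5  21.8] q [ 28.   11.  120.4 -37.5  28.6 -24.3] F [ 1.9 -2.2  0.2] w 59.6
(-10, 105, 20, 15, -1) [28, 11, 121, -37, 29, -24] 
(-10, 105, 100, 15, -1) [24, 11, 111, -27, 35, -40] 
(-10, 105, 100, -15, 1) [35, 14, 132, 247, 39, -127] 
[27, 0, 115, -20, 20, -35] -20 [559. 253. 297.] [-115.  182.  157.] [ 0.69  0.22 -0.69]
[27, 0, 115, -20, 20, -35] 90 [529. 414. 397.] [-221.  338.  192.] [ 0.6   0.69 -0.4 ]
[27, 0, 115, -20, 20, -35] 240 [650. 230. 450.] [-157.  171.  331.] [ 0.96  0.16 -0.24]
[27, -5, 115, -20, 20, -35] -20 [545. 245. 350.] [-161.  173.  185.] [ 0.74  0.25 -0.62]
[27, -5, 115, -20, 20, -35] 90 [507. 403. 453.] [-276.  324.  217.] [ 0.63  0.71 -0.32]
[27, -5, 115, -20, 20, -35] 240 [624. 217. 509.] [-215.  155.  356.] [ 0.97  0.16 -0.16]
[27, -5, 110, -20, 20, -35] -20 [572. 259. 408.] [-184.  190.  244.] [ 0.79  0.27 -0.55]
[27, -5, 110, -20, 20, -35] 90 [526. 413. 514.] [-306.  336.  273.] [ 0.65  0.72 -0.24]
[27, -5, 110, -20, 20, -35] 240 [639. 224. 571.] [-250.  164.  409.] [ 0.98  0.17 -0.08]
```

Both trays are gripped (59.6 mm). Lift along the normal, then go to a mid-air pose for the roll.

```bash
python3 - <<'E'
from kin import *
s=state();r=R.from_euler('xyz',s['ee_rot'],degrees=True)
def rel(p,q):print(np.round(r.inv().apply(p-s['ee_pos'])/500,3),np.round((r.inv()*q).as_rotvec()/(np.pi/2),3))
for z in(60,100):rel(*tg(-10,105,z,15,-1))
A=np.array([24,11,111,-27,35,-40.]);M=np.array([27,0,115,-20,20,-40.])
for t in(.25,.5,.75,1):rel(*fk(A+(M-A)*t,K))
E
```

```text
[-0.074 -0.001 -0.02 ] [ 0.     0.001 -0.   ]
[-0.151 -0.001 -0.04 ] [ 0.     0.001 -0.   ]
[-0.16   0.042 -0.086] [-0.051 -0.032  0.007]
[-0.176  0.082 -0.141] [-0.103 -0.067  0.021]
[-0.192  0.12  -0.201] [-0.155 -0.102  0.035]
[-0.207  0.153 -0.266] [-0.207 -0.137  0.05 ]
```

```bash
python3 -m jog '-0.03 0 -0.008 0 0 0;-0.06 0 -0.016 0 0 0;-0.09 0 -0.024 0 0 0;-0.12 0 -0.032 0 0 0;-0.151 -0.001 -0.04 0 0 0;-0.155 0.02 -0.063 -0.026 -0.016 0.003;-0.16 0.042 -0.086 -0.051 -0.032 0.007;-0.168 0.062 -0.113 -0.077 -0.05 0.014;-0.176 0.082 -0.141 -0.103 -0.067 0.021;-0.184 0.1 -0.17 -0.13 -0.085 0.028;-0.192 0.12 -0.201 -0.155 -0.102 0.035;-0.2 0.136 -0.233 -0.18 -0.12 0.042;-0.207 0.153 -0.266 -0.207 -0.137 0.05;-0.207 0.153 -0.266 -0.207 -0.137 0.05;-0.207 0.153 -0.266 -0.207 -0.137 0.05'
cat > rollrows.py <<'E'
from kin import *
import sys
s=state();r=R.from_euler('xyz',s['ee_rot'],degrees=True);q=s['qpos'];print(np.round(q,1),s['gripper_width'],np.round(s['force'],1))
A=np.array(eval(sys.argv[1]),float);B=np.array(eval(sys.argv[2]),float);n=int(sys.argv[3])
for i in range(1,n+1):
    p,o=fk(A+(B-A)*i/n,K)
    v=np.r_[r.inv().apply(p-s['ee_pos'])/500,(r.inv()*o).as_rotvec()/(np.pi/2)]
    print(' '.join('%g'%round(x,3) for x in v)+';')
E
python3 rollrows.py 'q' '[27,0,115,65,20,-67]' 10
```

```text
time_s: 14.03
ee_pos: [557.8, 252.4, 295.9]
ee_rot: [156.4, 41.1, 164.1]
force: [-1.3, 0.4, -3.4]
gripper_width: 59.8
[ 27.1  -0.  115.1 -20.   20.2 -40. ] 59.80285192921218 [-1.3  0.4 -3.4]
0.025 0.025 -0.001 -0.022 0.024 0.059;
0.046 0.052 -0.003 -0.044 0.047 0.117;
0.063 0.082 -0.008 -0.068 0.069 0.176;
0.076 0.114 -0.014 -0.092 0.09 0.235;
0.083 0.148 -0.021 -0.118 0.109 0.294;
0.086 0.181 -0.03 -0.143 0.127 0.354;
0.083 0.215 -0.04 -0.17 0.143 0.413;
0.076 0.247 -0.05 -0.196 0.158 0.473;
0.064 0.277 -0.062 -0.223 0.171 0.533;
0.047 0.306 -0.074 -0.25 0.182 0.593;
```

```bash
python3 -m jog '0.025 0.025 -0.001 -0.022 0.024 0.059;0.046 0.052 -0.003 -0.044 0.047 0.117;0.063 0.082 -0.008 -0.068 0.069 0.176;0.076 0.114 -0.014 -0.092 0.09 0.235;0.083 0.148 -0.021 -0.118 0.109 0.294;0.086 0.181 -0.03 -0.143 0.127 0.354;0.083 0.215 -0.04 -0.17 0.143 0.413;0.076 0.247 -0.05 -0.196 0.158 0.473;0.064 0.277 -0.062 -0.223 0.171 0.533;0.047 0.306 -0.074 -0.25 0.182 0.593;0.047 0.306 -0.074 -0.25 0.182 0.593'
python3 rollrows.py 'q' '[27,0,115,155,20,-96]' 11
```

```text
time_s: 14.95
ee_pos: [515.5, 395.4, 351.3]
ee_rot: [122.2, -7.2, 134.0]
force: [0.1, -0.7, -4.1]
gripper_width: 60.2
[ 2.71e+01  1.00e-01  1.15e+02  6.51e+01  2.00e+01 -6.70e+01] 60.16747325190168 [ 0.1 -0.7 -4.1]
0.011 0.032 -0.001 -0.029 0.011 0.056;
0.018 0.064 -0.003 -0.058 0.022 0.112;
0.02 0.098 -0.008 -0.088 0.03 0.168;
0.017 0.131 -0.013 -0.118 0.038 0.225;
0.011 0.163 -0.02 -0.148 0.043 0.281;
-0.001 0.193 -0.029 -0.177 0.048 0.337;
-0.016 0.222 -0.038 -0.207 0.051 0.394;
-0.035 0.247 -0.048 -0.236 0.052 0.451;
-0.058 0.27 -0.059 -0.265 0.052 0.508;
-0.083 0.288 -0.071 -0.294 0.051 0.566;
-0.111 0.303 -0.082 -0.321 0.048 0.624;
```

Tracking is exact.

```bash
python3 -m jog '0.011 0.032 -0.001 -0.029 0.011 0.056;0.018 0.064 -0.003 -0.058 0.022 0.112;0.02 0.098 -0.008 -0.088 0.03 0.168;0.017 0.131 -0.013 -0.118 0.038 0.225;0.011 0.163 -0.02 -0.148 0.043 0.281;-0.001 0.193 -0.029 -0.177 0.048 0.337;-0.016 0.222 -0.038 -0.207 0.051 0.394;-0.035 0.247 -0.048 -0.236 0.052 0.451;-0.058 0.27 -0.059 -0.265 0.052 0.508;-0.083 0.288 -0.071 -0.294 0.051 0.566;-0.111 0.303 -0.082 -0.321 0.048 0.624;-0.111 0.303 -0.082 -0.321 0.048 0.624'
python3 rollrows.py 'q' '[31,5,122,240,28,-123]' 14
```

```text
time_s: 15.95
ee_pos: [600.6, 373.8, 491.0]
ee_rot: [104.3, -60.6, 112.8]
force: [-0.1, 1.4, -3.6]
gripper_width: 59.7
[ 2.70e+01  1.00e-01  1.15e+02  1.55e+02  1.98e+01 -9.60e+01] 59.73309591232777 [-0.1  1.4 -3.6]
-0.012 0.01 0.003 -0.017 -0.003 0.043;
-0.026 0.02 0.005 -0.034 -0.008 0.085;
-0.043 0.031 0.006 -0.053 -0.014 0.127;
-0.064 0.042 0.006 -0.073 -0.022 0.168;
-0.087 0.053 0.005 -0.094 -0.031 0.208;
-0.113 0.063 0.002 -0.116 -0.042 0.248;
-0.142 0.073 -0.002 -0.139 -0.054 0.288;
-0.173 0.081 -0.007 -0.162 -0.068 0.326;
-0.207 0.087 -0.014 -0.186 -0.084 0.364;
-0.243 0.092 -0.023 -0.211 -0.102 0.402;
-0.281 0.095 -0.034 -0.236 -0.121 0.438;
-0.321 0.095 -0.047 -0.261 -0.141 0.474;
-0.362 0.093 -0.062 -0.287 -0.164 0.509;
-0.404 0.087 -0.079 -0.313 -0.188 0.544;
```

```bash
python3 -c "
from kin import *
f,o=frame(P0)
for q in([27,0,115,198,24,-110],[31,5,122,240,28,-123]):
    p,r=fk(q,K);print(np.round(p),np.round(f.inv().apply(p-o)))"
python3 -m jog '-0.012 0.01 0.003 -0.017 -0.003 0.043;-0.026 0.02 0.005 -0.034 -0.008 0.085;-0.043 0.031 0.006 -0.053 -0.014 0.127;-0.064 0.042 0.006 -0.073 -0.022 0.168;-0.087 0.053 0.005 -0.094 -0.031 0.208;-0.113 0.063 0.002 -0.116 -0.042 0.248;-0.142 0.073 -0.002 -0.139 -0.054 0.288;-0.142 0.073 -0.002 -0.139 -0.054 0.288'
python3 rollrows.py 'q' '[31,4,120,242,28,-123]' 7
python3 - <<'E'
from kin import *
s=state();r=R.from_euler('xyz',s['ee_rot'],degrees=True)
def rel(n,p,q):print(n,np.round(r.inv().apply(p-s['ee_pos'])/500,3),np.round((r.inv()*q).as_rotvec()/(np.pi/2),3))
for z in(150,120,100,60):
    sol((-12,105.3,z,-15,1),[35,14,132,247,39,-127]);rel(z,*tg(-12,105.3,z,-15,1))
E
```

```text
[645. 293. 521.] [-217.  233.  372.]
[631. 230. 341.] [-93. 169. 241.]
time_s: 16.62
ee_pos: [632.9, 316.6, 442.0]
ee_rot: [152.4, -80.4, 50.0]
force: [-0.4, 0.5, -2.8]
gripper_width: 59.7
[  29.     2.7  118.7  197.3   23.8 -109.4] 59.687809422969444 [-0.4  0.5 -2.8]
-0.014 0.024 0 -0.026 -0.008 0.042;
-0.031 0.047 -0.001 -0.053 -0.017 0.084;
-0.051 0.071 -0.004 -0.081 -0.028 0.125;
-0.074 0.093 -0.008 -0.109 -0.04 0.165;
-0.101 0.114 -0.014 -0.137 -0.054 0.205;
-0.131 0.133 -0.022 -0.166 -0.069 0.245;
-0.163 0.15 -0.032 -0.195 -0.086 0.284;
(-12, 105.3, 150, -15, 1) [31, 12, 126, 253, 35, -138] 
150 [-0.478  0.223 -0.08 ] [-0.302 -0.246  0.157]
(-12, 105.3, 120, -15, 1) [33, 13, 130, 249, 37, -131] 
120 [-0.523  0.199 -0.11 ] [-0.302 -0.246  0.157]
(-12, 105.3, 100, -15, 1) [35, 14, 132, 247, 39, -127] 
100 [-0.554  0.182 -0.131] [-0.302 -0.246  0.157]
(-12, 105.3, 60, -15, 1) [38, 16, 136, 244, 43, -119] 
60 [-0.615  0.15  -0.171] [-0.302 -0.246  0.157]
```

```bash
python3 rollrows.py 'q' '[33,13,130,249,37,-131]' 14
```

```text
[  29.     2.7  118.7  197.3   23.8 -109.4] 59.687809422969444 [-0.4  0.5 -2.8]
-0.032 0.011 0.004 -0.016 -0.013 0.017;
-0.066 0.023 0.007 -0.032 -0.026 0.034;
-0.101 0.036 0.008 -0.05 -0.041 0.05;
-0.137 0.05 0.007 -0.069 -0.056 0.064;
-0.173 0.064 0.005 -0.089 -0.072 0.078;
-0.211 0.079 0.001 -0.11 -0.088 0.091;
-0.25 0.094 -0.005 -0.131 -0.106 0.103;
-0.29 0.109 -0.013 -0.154 -0.124 0.113;
-0.33 0.125 -0.024 -0.177 -0.144 0.123;
-0.371 0.141 -0.036 -0.201 -0.164 0.132;
-0.412 0.157 -0.052 -0.226 -0.185 0.139;
-0.454 0.173 -0.07 -0.251 -0.207 0.146;
-0.495 0.188 -0.09 -0.277 -0.229 0.152;
-0.536 0.203 -0.113 -0.303 -0.252 0.156;
```

```bash
python3 -m jog '-0.032 0.011 0.004 -0.016 -0.013 0.017;-0.066 0.023 0.007 -0.032 -0.026 0.034;-0.101 0.036 0.008 -0.05 -0.041 0.05;-0.137 0.05 0.007 -0.069 -0.056 0.064;-0.173 0.064 0.005 -0.089 -0.072 0.078;-0.211 0.079 0.001 -0.11 -0.088 0.091;-0.25 0.094 -0.005 -0.131 -0.106 0.103;-0.29 0.109 -0.013 -0.154 -0.124 0.113;-0.33 0.125 -0.024 -0.177 -0.144 0.123;-0.371 0.141 -0.036 -0.201 -0.164 0.132;-0.412 0.157 -0.052 -0.226 -0.185 0.139;-0.454 0.173 -0.07 -0.251 -0.207 0.146;-0.495 0.188 -0.09 -0.277 -0.229 0.152;-0.523 0.199 -0.11 -0.302 -0.246 0.157;-0.523 0.199 -0.11 -0.302 -0.246 0.157;-0.523 0.199 -0.11 -0.302 -0.246 0.157'
python3 - <<'E'
from kin import *
where(P0)
for z in(120,80,50,26,22,20):delta(*tg(-11,105.3,z,-15,1))
im=grab_frame('scene');c=calibration('scene')
b=cv2.resize(im[:,:,::-1],None,fx=4,fy=4,interpolation=cv2.INTER_CUBIC)
u=(proj(c,pt(P0,0,105,80))[0]*4).astype(int)
cv2.imwrite('pics/s6.png',b[u[1]-280:u[1]+300,u[0]-350:u[0]+350])
E
```

```text
time_s: 17.95
ee_pos: [593.5, 172.7, 200.6]
ee_rot: [179.9, -60.1, -7.2]
force: [0.5, -0.6, -2.5]
gripper_width: 59.4
slope xyz of grasp [-11.9 106.8 121.2] q [  33.3   12.8  129.7  248.8   37.2 -131. ] F [ 0.5 -0.6 -2.5] w 59.4
t 17.95 jog [-0.0028  0.003   0.0011] [-0.0025 -0.0012  0.0019] rows 0.051377398857999496
t 17.95 jog [-0.08    0.0027 -0.0197] [-0.0025 -0.0012  0.0019] rows 0.9887855904676558
t 17.95 jog [-0.138   0.0025 -0.0354] [-0.0025 -0.0012  0.0019] rows 1.7078222635789635
t 17.95 jog [-0.1843  0.0023 -0.0479] [-0.0025 -0.0012  0.0019] rows 2.283227512572631
t 17.95 jog [-0.192   0.0023 -0.05  ] [-0.0025 -0.0012  0.0019] rows 2.3791347048310985
t 17.95 jog [-0.1959  0.0023 -0.051 ] [-0.0025 -0.0012  0.0019] rows 2.42708877723297
```

View pics/s6.png

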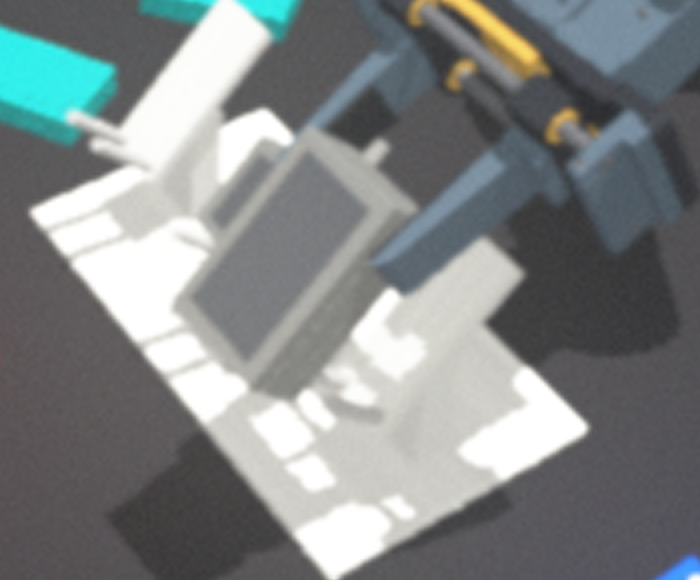

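The scene crop shows the pair held closed and turned over above the bay, its back from (175,305) to (415,205), parallel to the slope. Lowering with a 2 mm margin to the pins.

```bash
python3 -m jog '-0.04 0.003 -0.012 -0.002 -0.001 0.002;-0.08 0.003 -0.022 -0.002 -0.001 0.002;-0.11 0.003 -0.03 -0.002 -0.001 0.002;-0.14 0.0025 -0.038 -0.002 -0.001 0.002;-0.165 0.0025 -0.045 -0.002 -0.001 0.002;-0.184 0.0023 -0.05 -0.002 -0.001 0.002;-0.184 0.0023 -0.05 -0.002 -0.001 0.002;-0.184 0.0023 -0.05 -0.002 -0.001 0.002'
python3 -c "
from kin import *
where(P0)
for z in(20,18,17):delta(*tg(-11.5,105.3,z,-15,1))"
```

```text
time_s: 18.67
ee_pos: [527.6, 181.4, 134.7]
ee_rot: [-179.7, -60.2, -7.6]
force: [0.1, 0.8, -2.4]
gripper_width: 60.0
slope xyz of grasp [-12.3 106.9  27.6] q [  41.2   18.5  139.7  241.8   47.5 -112.1] F [ 0.1  0.8 -2.4] w 60.0
t 18.67 jog [-0.015   0.0031 -0.0024] [-0.0022 -0.0018 -0.0005] rows 0.1861774506720507
t 18.67 jog [-0.0189  0.0031 -0.0034] [-0.0022 -0.0018 -0.0005] rows 0.23314935561098493
t 18.67 jog [-0.0208  0.0031 -0.004 ] [-0.0022 -0.0018 -0.0005] rows 0.2567725646901919
```

```bash
python3 -m jog '-0.005 0.001 -0.001 -0.001 -0.001 0;-0.01 0.002 -0.0018 -0.002 -0.002 0;-0.014 0.003 -0.0024 -0.002 -0.002 0;-0.017 0.003 -0.003 -0.002 -0.002 0;-0.019 0.003 -0.0035 -0.002 -0.002 0;-0.019 0.003 -0.0035 -0.002 -0.002 0;-0.019 0.003 -0.0035 -0.002 -0.002 0'
python3 -c "
from kin import *
where(P0)"
```

```text
time_s: 19.25
ee_pos: [522.3, 180.6, 128.7]
ee_rot: [-179.8, -60.2, -7.7]
force: [3.9, -1.3, -1.0]
gripper_width: 59.6
slope xyz of grasp [-11.7 105.4  19.7] q [  41.9   19.2  140.5  241.5   48.6 -110.4] F [ 3.9 -1.3 -1. ] w 59.6
```

```bash
python3 -m jog '-0.002 0 0 0 0 0;-0.003 0 0.0005 0 0 0;-0.003 0 0.0005 0 0 0;-0.003 0 0.0005 0 0 0'
python3 -c "
from kin import *
where(P0)"
```

```text
time_s: 19.58
ee_pos: [522.6, 180.7, 128.5]
ee_rot: [-179.8, -60.4, -7.8]
force: [4.1, -2.4, 4.5]
gripper_width: 59.7
slope xyz of grasp [-11.4 105.6  19.8] q [  42.    19.4  140.6  241.3   48.9 -110.1] F [ 4.1 -2.4  4.5] w 59.7
```

```bash
python3 -m jog '0 0 0 0 0 0;0 0 0 0 0 0;0 0 0 0 0 0;0 0 0 0 0 0;0 0 0 0 0 0;0 0 0 0 0 0;0 0 0 0 0 0' 1
python3 -c "
from kin import *
where(P0)
for x,z in((-13,60),(-15,130)):delta(*tg(x,105.3,z,-15,1))"
```

```text
time_s: 20.17
ee_pos: [522.4, 180.8, 128.4]
ee_rot: [-179.8, -60.4, -7.8]
force: [1.1, -1.4, 0.0]
gripper_width: 91.5
slope xyz of grasp [-11.4 105.6  19.6] q [  42.    19.4  140.6  241.3   48.9 -110.1] F [ 1.1 -1.4  0. ] w 91.5
t 20.17 jog [0.0789 0.0004 0.0183] [ 0.0002 -0.004  -0.0015] rows 0.9710084669347799
t 20.17 jog [0.2149 0.     0.0515] [ 0.0002 -0.004  -0.0015] rows 2.6502938369355507
```

```bash
python3 -m jog '0.02 0 0.005 0 0 0;0.05 0 0.012 0 0 0;0.079 0 0.018 0 0 0;0.12 0 0.028 0 0 0;0.16 0 0.038 0 0 0;0.2 0 0.048 0 0 0;0.215 0 0.0515 0 0 0;0.215 0 0.0515 0 0 0;0.215 0 0.0515 0 0 0'
python3 - <<'E'
from kin import *
where(P0);s=state();print(s['time_s'])
out=[]
for n in('scene','top'):
    im=grab_frame(n);c=calibration(n)
    b=cv2.resize(im[:,:,::-1],None,fx=5,fy=5,interpolation=cv2.INTER_CUBIC)
    g=lambda h:np.int32(proj(c,[pt(P0,a,105+w,h) for a,w in((-50,-30),(50,-30),(50,30),(-50,30))])*5+2)
    cv2.polylines(b,[g(40)],True,(0,255,0),1);cv2.polylines(b,[g(20)],True,(0,0,255),1)
    u=(proj(c,pt(P0,0,105,30))[0]*5).astype(int)
    out.append(b[max(u[1]-290,0):u[1]+290,u[0]-200:u[0]+200])
h=min(o.shape[0] for o in out)
cv2.imwrite('pics/end.png',np.hstack([o[:h] for o in out]))
E
```

```text
time_s: 20.92
ee_pos: [597.1, 170.3, 208.9]
ee_rot: [-179.7, -60.3, -7.9]
force: [0.4, -0.0, -0.3]
gripper_width: 91.3
slope xyz of grasp [-15.  105.  129.8] q [  33.    12.2  128.9  250.2   36.9 -132.7] F [ 0.4 -0.  -0.3] w 91.3
20.9167
```

View pics/end.png

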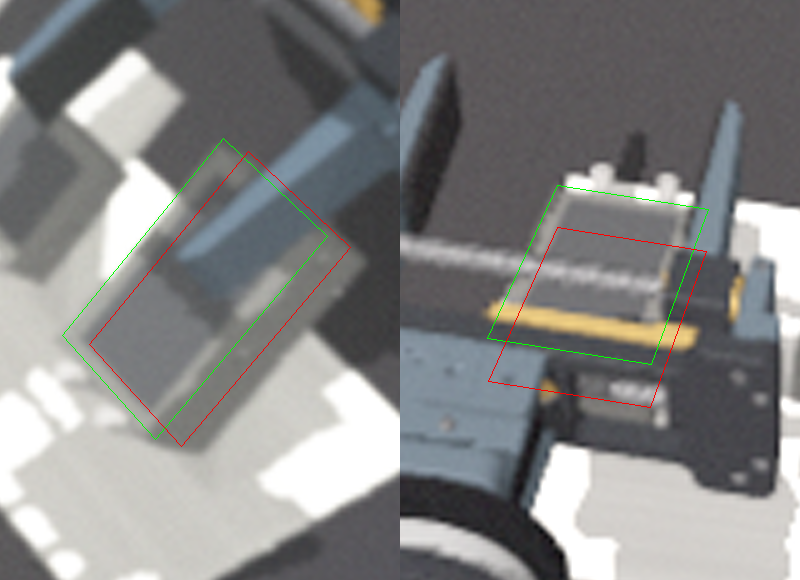

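The pair lies closed and flat on the bay against its pins, within about 2 px of the predicted outline in both views. The fingers are well clear above it and the wrist force is about 0. Handing in.

```bash
python3 -c "
from workcell import *
print(job_done());print(state()['time_s'])"
```

```text
the job is handed in; nothing more can be done
None
the job is handed in; nothing more can be done
```

I handed the job in at about 21 s of the 56 s limit. The system reports no verdict, and the chips can't be seen inside the closed pair. That they lie face down follows from the turn-over; I could not check it directly.

**What I did:** I capped the chip tray with the grey empty tray. I then gripped both (about 60 mm opening, 45 N), lifted and rolled them half a turn in the air. I laid the pair back in the chip tray's bay, let go and moved clear. The red and turquoise look-alikes and the short tray were not touched.

**Last checks:**
- **Pair:** closed, lying on the slope at the pins. It is within about 2 px of the predicted outline in the scene and top views, partly hidden by the gripper.
- **Robot:** gripper about 90 mm clear of the pair, wrist force about 0.
- **Wrist force on placing:** the readings I took stayed under about 8 N.

**What disagreed:**
- **First approach:** it ran into a wrist joint limit (j5), so I switched to steeper grips and did the turn-over mainly with the forearm roll (j4).
- **Seating height:** at placing, the grasp point stopped about 1.5 mm above the height I predicted. That is within the fit error.
- **Scene camera:** it shows the pair about 2 px off the fitted outline, the same offset as in the initial fit.

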